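Lower a dip probe into the measuring cell and hold it centred

ROBOT

A 6-joint arm with a two-finger parallel gripper is mounted at the origin on the work surface. World frame = base frame: x ahead of the robot, y to its left, z up, the work surface at z = 0. Lengths are in mm, angles in rad, forces in N, time in s.
With the tool pointing down it reaches from about 400 to 925 mm from the base axis. Payload 12.5 kg.
Tool frame: the origin (TCP) lies on the centre line of the jaws, within the pads' length; the fingertips stand 8 mm ahead of it and the grasp point (between the pads) lies 11 mm behind it; z points along the fingers, x is the direction in which the jaws open and shut, and the axes are right-handed (so a half turn about z gives the same grasp; the last joint's range is limited). The gripper opens to 95 mm and grips with 3 to 60 N. Pads are 20 mm wide; open, the fingers measure 119 mm over their backs; the gripper's body (75 mm by 180 mm) begins 59 mm behind the grasp point.
Start: joints at [-1.298, 0.491, 1.559, -0, 1.092, -0.106], TCP at [231.152, -580.702, 222.661] pointing down, gripper open.
Joint ranges: [-3.1, 3.1], [-0.84, 2.19], [0.05, 2.79], [-1.13, 4.28], [0.06, 2.93], [-2.69, 2.69]. Speed limits (rad/s): [2.22, 2.22, 2.79, 3.14, 3.14, 3.14].

INTERFACE

Orientations are given as [roll, pitch, yaw] about the fixed x, y, z axes, in that order (R = Rz(yaw) Ry(pitch) Rx(roll)).
In Python, from cell import env gives the robot as it stands. The module is installed in compiled form; this text tells all that it offers.
- The arm moves only by the tool send_rows, never from a script. Its argument "moves" is a list that holds one entry, the list of rows, each a list of 6 numbers: the shift along the tool's x, y, z as a fraction of full scale, then the turn, a rotation vector about the tool's x, y, z as a fraction of full scale. A call has 1 to 12 rows; each row is the pose to reach, as a shift and turn from the pose commanded when the call began, along the tool's axes at that moment; what a row does not reach only later rows make up. Full scale, the value 1, is 0.3 m for a shift and 90 degrees for a turn. A row lasts 1/12 s, in which the tool goes at most 41.7 mm and 7.16 degrees, less where a joint would pass 70% of its speed; a pose out of reach is approached as far as the arm can. A call with a number of a shift or a turn outside -1 to 1 is refused whole. A call with a gripper value outside its range is refused whole. "grip" is the gripper's target within -1 to 1 (shut at 1, half-way at 0, fully open at -1), set as the call begins (left out, the last holds). The fingers move at their own pace and stop on an object; the grip force is fixed at half the most. Time passes only in rows, so rows that repeat a pose let the fingers close. It gives the time, the measured TCP pose, the force and the opening at its end, in the units of the state.
- env.state(): the state, without advancing time (a new reading comes with each control period).
- env.read_camera(name): name is "scene" or "top"; returns a dict with "image" (420x560x3 uint8, red, green, blue), "mtx" (3x3 intrinsics, pixels), "distortion" ([k1, k2, p1, p2, k3] as OpenCV has them; the pictures are not rectified), "T" (4x4, takes a point from camera to world coordinates). Camera axes: x right, y up, looking along -z (the intrinsics and any distortion apply to the point x, -y, -z); pixel columns grow to the right and rows downward; lengths in mm; the calibration is good to about 2 mm. A picture is of the moment at which its call begins. There is no depth.
- env.job_done(): hands the job in, once; it reports no verdict.
Trained networks look in the newest picture that a camera, given by its name, has taken for a name from the list of things; names that differ only in an ending like _2 or _b are one class to them, and where a whole thing is asked for, a point or a joint stands for the part that bears it (a point fixed in the world has none). Each returns a list of dicts, best first, with "confidence" (0 to 1); they miss things now and then, are a little off and sometimes report something else, mostly with a low value. They report only what shows in the picture. A call takes as long as a camera call. They do not tell look-alikes from the thing itself.
- env.look_for(camera, thing): "xy" ([column, row] in pixels, amid what is visible of it).
- env.outline_of(camera, thing): "region" (420x560 bool, what is visible of it) and "xy" ([column, row] in pixels, amid what is visible of it).
The state is a dict: "t": time; "joints": joint angles; "qvel": joint speeds; "tau": joint torques, N m; "eef_pos": TCP position; "tcp_rot": TCP orientation; "ft_force": force on the tool from outside, world axes, zero at the start; "moment": the same for the moment, N m; "opening": opening from 0.0 (shut) to 1.0 (fully open).
Only numpy, scipy, OpenCV 4.12 (cv2) and the standard library are available. Lean on these libraries where they do the work, as an engineer would, in place of code of your own. Each camera call takes 0.05 s, during which the arm holds its last target. There are 200 camera calls.

TASK

On the dip photometer, press the small lever on the measuring head all the way down so that its cover swings up off the guide hole; then take the dip probe out of the wooden tube rack and lower it through the guide hole, without the probe ever touching the head, the lever or the small beaker, until its tip is in the lower half of the small beaker underneath, clear of the bottom. Finish while still holding the probe there: upright, still and centred in the hole, with the lever left down and the rest of the bench left undisturbed.

Things in the scene. Friction and masses are not known exactly. Their poses are not given: they have to be found in the camera images.
- station: Dip photometer, fixed. Origin on the table under the guide hole's axis; x (away from the robot at yaw 0) and y level. Foot plate 130 x 150 x 12 mm; level aluminium head plate 120 (x) x 70 (y) mm, 75 to 95 mm above the table, guide hole in its middle; white housing 220 x 200 x 100 mm with a flat screen (top 115 mm) from y = +90 mm on. Lever pivot: x -55, y 0, z 108 mm.
- guide (a point): Centre of the mouth of the guide hole, at the top face of the head plate (95 mm high). Hole diameter 20 mm, straight through 20 mm of plate, axis vertical. Axes as the station's.
- lever (a joint): Angle (rad) of the small steel lever on the head; axis along the station's y. At 0 a 28 mm disc on its inner arm covers the guide hole, and the handle points to the station's -x, 0.65 rad upward. Grows as the handle is pressed down and the cover swings up; stop at 1.5 (handle 0.85 rad below level). Starts at 0 to 0.2. Friction (0.06 N m) holds it where it is left.
- lever_pad (a point): Middle of the wide end (30 mm) of the lever's handle, 70 mm from the pivot, mid-thickness; moves with the lever. Handle 85 mm long from the pivot, 20 mm wide, 6 mm thick; free air under it down to the table. With the lever fully down the cover's top is 180 mm above the table, all of it 30 mm or more from the hole's axis.
- cell: The small open glass beaker, loose, on the foot plate under the guide hole: outer radius 30 mm, 55 mm high, wall 3 mm. Origin at the centre of its underside (12 mm above the table); floor 4 mm thick.
- rack: Wooden tube rack, fixed, 70 (its x) x 190 (its y) x 135 mm. Origin on the table under its centre. Top board 123 to 135 mm high with three 20 mm holes at y = -55, 0 and +55 mm; bottom board 12 mm thick. The probe and two stoppered tubes stand in the three holes, in any order.
- probe: Dip probe, loose, upright, 70 to 140 g: steel rod, 10 mm diameter, 115 mm long, under a grey round collar (34 mm diameter, 6 mm thick) and a grey square grip, 24 x 24 mm, 121 to 201 mm above the tip. The collar rests on the rack's top board, tip 20 mm above the table, up to 5 mm play in the hole; the grip's faces lie along the rack's x and y. Origin at the tip, z up the rod.
- probe_tip (a point): Centre of the probe's lower end (same point as its origin).
- probe_grip (a point): Middle of the place to grip, on the rod's axis 176 mm above the tip.
- tube_a: Stoppered glass test tube, 16 mm diameter, 145 mm tall, loose in a hole of the rack, standing on its bottom board. Origin under its foot. Leave alone.
- tube_b: The same kind of test tube in another hole of the rack. Leave alone.
- wash_bottle: Wash bottle, 70 mm diameter, 172 mm high with a thin spout; loose, origin under its centre. Leave alone.
- reagent: Amber glass bottle, 60 mm diameter, 130 mm high; loose, origin under its centre. Leave alone.
- big_beaker: Empty large glass beaker, 84 mm diameter, 110 mm high; loose, origin under its centre. Leave alone.
- cuvette_box: Grey open cuvette box with dividers, 70 x 100 x 30 mm; loose, origin under its centre. Leave alone.
- pen: Blue pen, 10 mm thick, 130 mm long, lying. Leave alone.
- tube_clamp: Steel ring, 44 mm across, 12 mm high, lying flat. Leave alone.
Mind the look-alikes: they are no part of the job. Leave any green or yellow look-alike of the probe alone.

How it is judged:
By the outcome, as a careful person would: the job done as asked, in the order asked, and still so for the second after the job is handed in, while the arm keeps its last pose, push and grip.
It also fails if it takes over 67 s, if anything falls off the work surface, if the arm or the gripper's body presses on something with over 40 N, if the wrist force passes 120 N, or if a joint passes its speed limit or range.

## Working session

There is one attempt and no reset: what is moved stays moved. The work goes in short steps, Python scripts to look and compute and a tool call to move; the robot and the scene stay as the last step left them, time stands still between calls to the robot, and variables do not carry over. Pictures are saved under pics/ and viewed, about 8 in all and at most 12, crops included, and the job is handed in when it is done.

Besides the shell and the picture viewer there is one more tool, called after "Request:" as a command line: name --argument value ..., lists and objects as JSON in quotes. send_rows: Moves the arm, as the interface text tells. Its arguments: {"type":"object","properties":{"moves":{"type":"array","items":{"type":"array","items":{"type":"array","items":{"type":"number"}}}},"grip":{"type":"number"}},"required":["moves"]}

```bash
mkdir -p pics
python3 - <<'E'
from cell import env
import cv2, numpy as np
s=env.state(); print({k:np.round(v,3) for k,v in s.items()})
for c in ("scene","top"):
    r=env.read_camera(c); cv2.imwrite(f"pics/{c}0.png",cv2.cvtColor(r["image"],cv2.COLOR_RGB2BGR))
    print(c,np.round(r["mtx"],1).tolist(),np.round(r["distortion"],4),np.round(r["T"],3).tolist())
    for th in ("station","guide","lever","lever_pad","cell","rack","probe","probe_grip","tube_a","wash_bottle","reagent","big_beaker"):
        print(th,[(np.round(d["xy"]).tolist(),round(d["confidence"],2)) for d in env.look_for(c,th)][:4])
E
```

```text
{'t': np.float64(0.0), 'joints': array([-1.298,  0.492,  1.559, -0.   ,  1.092, -0.106]), 'qvel': array([ 0.001, -0.001,  0.001, -0.   ,  0.001, -0.   ]), 'tau': array([ 0.0000e+00, -6.1265e+01, -2.5818e+01,  6.9000e-02,  4.8000e-02,
       -0.0000e+00]), 'eef_pos': array([ 231.062, -580.449,  222.054]), 'tcp_rot': array([-3.141e+00,  1.000e-03, -1.192e+00]), 'ft_force': array([ 0.958, -0.547,  0.113]), 'moment': array([ 0.006,  0.028, -0.018]), 'opening': np.float64(1.002)}
scene [[405.6, 0.0, 277.7], [0.0, 405.6, 210.5], [0.0, 0.0, 1.0]] [-0.0415  0.      0.      0.      0.    ] [[0.375, -0.515, 0.771, 1382.78], [0.927, 0.227, -0.299, -315.593], [-0.021, 0.827, 0.562, 765.256], [0.0, 0.0, 0.0, 1.0]]
station [([360.0, 226.0], 0.91)]
guide [([364.0, 227.0], 0.79), ([356.0, 173.0], 0.55)]
lever [([304.0, 206.0], 0.53)]
lever_pad [([302.0, 207.0], 0.81), ([181.0, 212.0], 0.73)]
cell []
rack [([198.0, 250.0], 0.78), ([170.0, 250.0], 0.68)]
probe [([160.0, 203.0], 0.79), ([179.0, 246.0], 0.73), ([184.0, 216.0], 0.6)]
probe_grip [([185.0, 215.0], 0.91), ([160.0, 202.0], 0.71), ([176.0, 24
[... 264 characters left out ...]
0.74), ([187.0, 214.0], 0.26)]
top [[380.6, 0.0, 282.7], [0.0, 380.6, 206.9], [0.0, 0.0, 1.0]] [-0.0564  0.      0.      0.      0.    ] [[0.011, 0.994, -0.113, 389.235], [-1.0, 0.011, 0.001, 16.395], [0.002, 0.113, 0.994, 1340.957], [0.0, 0.0, 0.0, 1.0]]
station [([208.0, 197.0], 0.87)]
guide [([209.0, 197.0], 0.81)]
lever [([258.0, 211.0], 0.74)]
lever_pad [([297.0, 136.0], 0.6), ([254.0, 217.0], 0.51)]
cell []
rack [([354.0, 223.0], 0.97)]
probe [([371.0, 195.0], 0.62), ([374.0, 252.0], 0.53), ([359.0, 221.0], 0.41)]
probe_grip [([374.0, 251.0], 0.72)]
tube_a []
wash_bottle [([296.0, 139.0], 0.9), ([354.0, 225.0], 0.37)]
reagent [([386.0, 158.0], 0.62)]
big_beaker [([167.0, 272.0], 0.62)]
```

View pics/scene0.png

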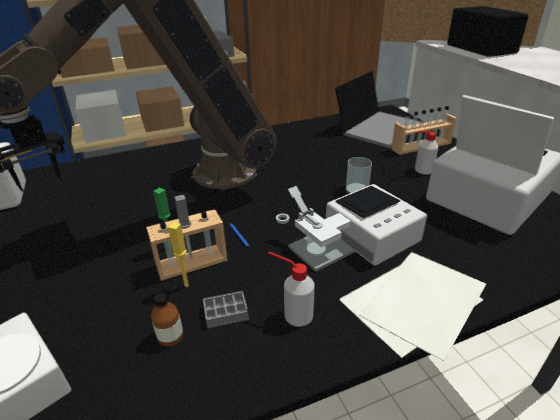

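View pics/top0.png

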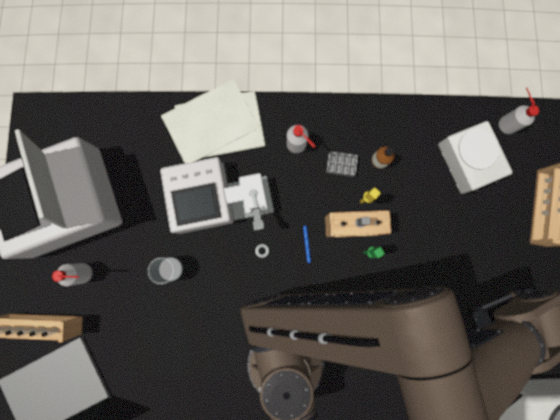

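The scene view shows the station at about (360,226) with its lever handle at (302,207). The rack is at (190,245), with the grey probe at (183,212) and the green and yellow look-alikes beside it. In the top view the station is at (208,197), the lever at (257,210), the rack at (358,223) and the grey probe at (363,222). I'll enlarge both for precise points.

Run:
```python
import cv2, numpy as np
t=cv2.imread("pics/top0.png"); s=cv2.imread("pics/scene0.png")
f=lambda im,x,y,w,h,k: cv2.resize(im[y:y+h,x:x+w],None,fx=k,fy=k,interpolation=cv2.INTER_CUBIC)
a=f(t,220,165,60,72,5); b=f(t,320,180,80,80,5)   # 300x360, 400x400
c=np.zeros((400,720,3),np.uint8); c[:360,:300]=a; c[:,310:710]=b
cv2.imwrite("pics/topcrop.png",c)
a=f(s,270,170,100,110,4); b=f(s,140,180,95,110,4)
c=np.zeros((440,790,3),np.uint8); c[:,:400]=a; c[:,405:785]=b
cv2.imwrite("pics/scenecrop.png",c)
```

```text
(no output)
```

View pics/topcrop.png

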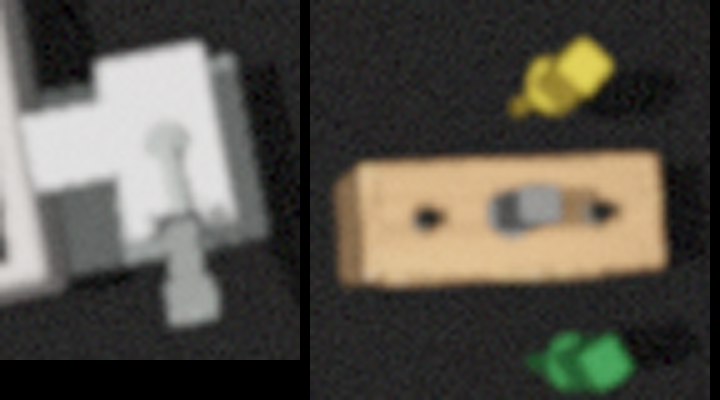

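View pics/scenecrop.png

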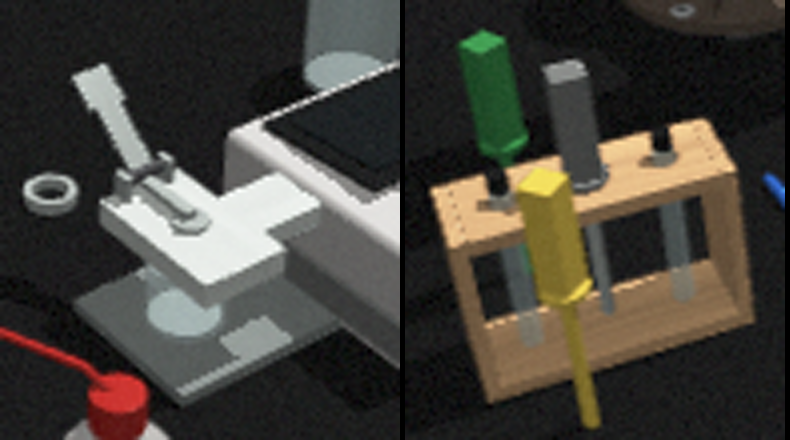

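```bash
cat > h.py <<'E'
import numpy as np, cv2
from scipy.optimize import least_squares
F=np.diag([1.,-1,-1])
def cam(env,c):
    r=env.read_camera(c); T=np.array(r["T"]); R=F@T[:3,:3].T; return dict(R=R,t=-R@T[:3,3],K=np.array(r["mtx"]),D=np.array(r["distortion"]),img=r["image"])
def proj(c,P):
    return cv2.projectPoints(np.asarray(P,float).reshape(-1,3),cv2.Rodrigues(c["R"])[0],c["t"],c["K"],c["D"])[0].reshape(-1,2)
def onz(c,px,z):
    u=cv2.undistortPoints(np.array([[px]],float),c["K"],c["D"]).ravel(); d=c["R"].T@[u[0],u[1],1]; o=-c["R"].T@c["t"]
    return o+d*(z-o[2])/d[2]
def tri(c1,p1,c2,p2):
    f=lambda X: np.r_[proj(c1,X)[0]-p1,proj(c2,X)[0]-p2]
    s=least_squares(f,[500,-100,100]); return s.x,s.fun
def fit(obs,x0):
    "obs: list of (cam, local pts, px); pose x,y,yaw"
    def W(p,L): c,s=np.cos(p[2]),np.sin(p[2]); L=np.asarray(L,float); return np.c_[p[0]+c*L[:,0]-s*L[:,1],p[1]+s*L[:,0]+c*L[:,1],L[:,2]]
    sc=np.array([100,100,1.])
    s=least_squares(lambda p:np.concatenate([(proj(c,W(p*sc,L))-px).ravel() for c,L,px in obs]),np.array(x0)/sc)
    return s.x*sc, s.fun
E
python3 - <<'E'
from cell import env
from h import *
T=cam(env,"top");S=cam(env,"scene")
tc=lambda x,y,ox=0,bx=220,by=165:((x-ox+.5)/5-.5+bx,(y+.5)/5-.5+by)
tr=lambda x,y:tc(x,y,310,320,180)
sc=lambda x,y:((x+.5)/4-.5+270,(y+.5)/4-.5+170)
sr=lambda x,y:((x-405+.5)/4-.5+140,(y+.5)/4-.5+180)
hp=[(60,35,95),(60,-35,95),(-60,-35,95)]
ot=(T,hp,[tc(97,60),tc(203,42),tc(238,215)])
os=(S,[(60,35,95),(60,-35,95),(-60,-35,95)],[sc(282,253),sc(208,287),sc(102,205)])
for o in ([ot],[os],[ot,os]):
    p,r=fit(o,[450,100,.14]); print("station",np.round(p,3),np.round(r,1))
rk=[(35,95,135),(35,-95,135),(-35,-95,135),(-35,95,135)]
o1=(T,rk,[tr(360,161),tr(662,152),tr(667,270),tr(358,285)])
o2=(S,rk,[sr(740,165),sr(452,248),sr(432,188),sr(708,120)])
# scene: order by rack axes
for o in ([o1],):
    p,r=fit(o,[400,-200,0]); print("rack",np.round(p,3),np.round(r,1))
c,s=np.cos(p[2]),np.sin(p[2]); W=np.array([[p[0]+c*a-s*b,p[1]+s*a+c*b,z] for a,b,z in rk])
print("scene rack pred",np.round((proj(S,W)-[140,180])*4+[405,0]).tolist())
print("probe top z221: top",onz(T,tr(540,202),221),"scene",onz(S,sr(565,71),221),tri(T,tr(540,202),S,sr(565,71)))
print("yellow top",tri(T,tr(585,65),S,sr(548,182)),"green",tri(T,tr(607,362),S,sr(484,42)))
print("wash",onz(T,(297,132),172),"reag",onz(T,(386,155),130))
print("lever end",tri(T,tc(193,322),S,sc(91,72)))
E
```

```text
station [5.79242e+02 1.13313e+02 2.14000e-01] [ 0.4  0.2 -0.2 -0.3 -0.1  0.1]
station [5.80870e+02 1.11649e+02 2.06000e-01] [ 1.2 -0.3 -0.5  0.6 -0.7 -0.5]
station [5.79728e+02 1.12562e+02 2.10000e-01] [ 0.6  0.   0.1 -0.5  0.   0.   1.3 -0.7 -0.3  0.3 -0.6 -0.8]
rack [ 4.78120e+02 -2.31792e+02  4.30000e-02] [ 0.2  1.2 -1.1  1.1 -0.7 -0.6  1.6 -1.6]
scene rack pred [[736.0, 167.0], [449.0, 244.0], [430.0, 185.0], [705.0, 114.0]]
probe top z221: top [ 480.80821504 -230.73712311  221.        ] scene [ 481.68884741 -232.06210424  221.        ] (array([ 480.74503548, -231.52625518,  220.28518388]), array([0.2124891 , 0.04320739, 0.18459053, 0.00961725]))
yellow top (array([ 566.68795828, -262.4955667 ,  200.017984  ]), array([-0.50828694, -0.09953313, -0.4023409 , -0.02208143])) green (array([ 387.06216261, -273.65074293,  200.25555215]), array([-0.29503179, -0.05034367, -0.26883765, -0.02145022]))
wash [762.05628663 -27.64716789 172.        ] reag [ 702.21313554 -321.16477281  130.        ]
lever end (array([454.54680999,  91.11741281, 155.42847338]), array([-0.19343232, -0.07792169, -0.1939235 ,  0.01811113]))
```

```bash
cat >> h.py <<'E'
from scipy.spatial.transform import Rotation as Ro
def go(env,pts,yaw0=None):
    "pts: (x,y,z,yaw) -> row fractions from the present pose"
    s=env.state(); R=Ro.from_euler("xyz",s["tcp_rot"]); 
    print("t",round(s["t"],2),"pos",np.round(s["eef_pos"],1),"rot",np.round(s["tcp_rot"],3),"f",np.round(s["ft_force"],1))
    for p in pts:
        d=R.inv().apply(np.array(p[:3])-s["eef_pos"])/300
        w=(R.inv()*Ro.from_euler("xyz",[np.pi,0,p[3]])).as_rotvec()/(np.pi/2)
        print(p,np.round(d,4).tolist(),np.round(w,4).tolist())
E
python3 - <<'E'
from cell import env
from h import *
go(env,[(430,-350,300,-1.37),(470,91,260,-1.37),(470,91,200,-1.37)])
E
```

```text
t 1.4 pos [ 231.2 -580.7  222.7] rot [ 3.142 -0.    -1.192] f [ 0.8 -0.7 -0.8]
(430, -350, 300, -1.37) [-0.4694, -0.9002, -0.2578] [0.0, -0.0001, 0.1133]
(470, 91, 260, -1.37) [-1.7858, -1.5677, -0.1247] [0.0, -0.0001, 0.1133]
(470, 91, 200, -1.37) [-1.7859, -1.5677, 0.0753] [0.0, -0.0001, 0.1133]
```

Request:
send_rows --moves '[[[-0.06, -0.11, -0.12, 0, 0, 0.04], [-0.12, -0.22, -0.2, 0, 0, 0.08], [-0.18, -0.34, -0.26, 0, 0, 0.113], [-0.24, -0.46, -0.26, 0, 0, 0.113], [-0.3, -0.58, -0.26, 0, 0, 0.113], [-0.36, -0.7, -0.26, 0, 0, 0.113], [-0.42, -0.82, -0.26, 0, 0, 0.113], [-0.47, -0.9, -0.26, 0, 0, 0.113], [-0.47, -0.9, -0.26, 0, 0, 0.113]]]' --grip 1

```text
t: 2.15
eef_pos: [432.8, -345.4, 301.0]
tcp_rot: [-3.141, 0.0, -1.365]
ft_force: [-1.1, 0.1, 0.4]
opening: 0.427
```

Run:
```python
from cell import env
from h import *
go(env,[(450,-130,280,-1.37),(470,91,260,-1.37),(470,91,200,-1.37)])
```

```text
t 2.15 pos [ 432.8 -345.4  301. ] rot [-3.141  0.    -1.365] f [-1.1  0.1  0.4]
(450, -130, 280, -1.37) [-0.6911, -0.2028, 0.0704] [-0.0007, 0.0003, 0.0031]
(470, 91, 260, -1.37) [-1.3986, -0.4184, 0.1376] [-0.0007, 0.0003, 0.0031]
(470, 91, 200, -1.37) [-1.3986, -0.4182, 0.3376] [-0.0007, 0.0003, 0.0031]
```

Request:
send_rows --moves '[[[-0.1, -0.03, 0, 0, 0, 0], [-0.22, -0.065, 0, 0, 0, 0], [-0.34, -0.1, 0.02, 0, 0, 0], [-0.46, -0.135, 0.04, 0, 0, 0], [-0.58, -0.17, 0.05, 0, 0, 0], [-0.7, -0.205, 0.07, 0, 0, 0], [-0.82, -0.24, 0.08, 0, 0, 0], [-0.93, -0.275, 0.1, 0, 0, 0], [-1.0, -0.3, 0.1, 0, 0, 0]]]'

```text
t: 2.9
eef_pos: [457.4, -35.4, 270.1]
tcp_rot: [3.141, 0.001, -1.368]
ft_force: [0.8, -0.6, 0.5]
opening: 0.005
```

Run:
```python
from cell import env
from h import *
go(env,[(470,91,260,-1.37),(470,91,200,-1.37)])
```

```text
t 2.9 pos [457.4 -35.4 270.1] rot [ 3.141e+00  1.000e-03 -1.368e+00] f [ 0.8 -0.6  0.5]
(470, 91, 260, -1.37) [-0.4043, -0.1257, 0.0337] [0.0004, 0.0003, 0.001]
(470, 91, 200, -1.37) [-0.4042, -0.1258, 0.2337] [0.0004, 0.0003, 0.001]
```

Request:
send_rows --moves '[[[-0.1, -0.03, 0, 0, 0, 0], [-0.2, -0.06, 0.02, 0, 0, 0], [-0.3, -0.09, 0.03, 0, 0, 0], [-0.38, -0.12, 0.06, 0, 0, 0], [-0.404, -0.126, 0.12, 0, 0, 0], [-0.404, -0.126, 0.2, 0, 0, 0], [-0.404, -0.126, 0.23, 0, 0, 0], [-0.404, -0.126, 0.23, 0, 0, 0], [-0.404, -0.126, 0.23, 0, 0, 0]]]'

```text
t: 3.65
eef_pos: [471.1, 88.0, 202.0]
tcp_rot: [3.141, -0.0, -1.37]
ft_force: [-0.9, 0.3, 0.6]
opening: 0.0
```

Run:
```python
from cell import env
from h import *
go(env,[(470,91,67,-1.37)])
S=cam(env,"scene"); T=cam(env,"top")
cr=lambda c,x,y:cv2.resize(cv2.cvtColor(c["img"],cv2.COLOR_RGB2BGR)[y:y+110,x:x+100],None,fx=4,fy=4,interpolation=cv2.INTER_CUBIC)
cv2.imwrite("pics/press0.png",np.hstack([cr(S,270,150),cr(T,200,160)]))
```

```text
t 3.65 pos [471.1  88.  202. ] rot [ 3.141 -0.    -1.37 ] f [-0.9  0.3  0.6]
(470, 91, 67, -1.37) [-0.0105, 0.0015, 0.4498] [0.0002, -0.0, -0.0]
```

View pics/press0.png

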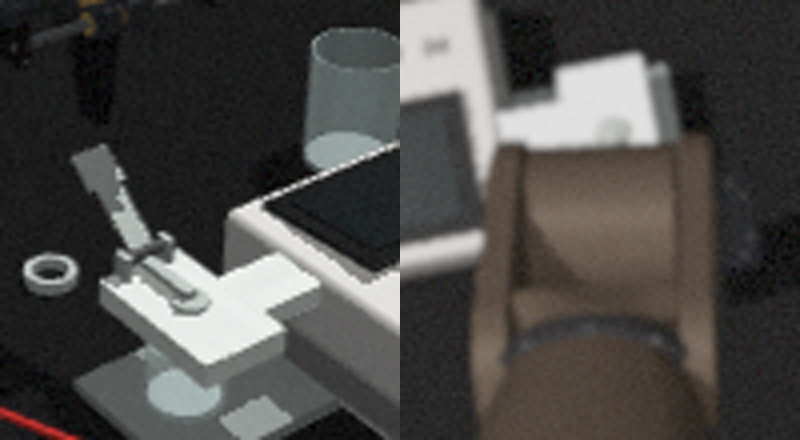

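The finger (scene crop about (95,110)) stands right above the lever pad (95,165). I'll press down now.

Request:
send_rows --moves '[[[-0.005, 0, 0.04, 0, 0, 0], [-0.01, 0, 0.08, 0, 0, 0], [-0.01, 0, 0.11, 0, 0, 0], [-0.01, 0, 0.14, 0, 0, 0], [-0.01, 0, 0.17, 0, 0, 0], [-0.01, 0, 0.2, 0, 0, 0], [-0.01, 0, 0.23, 0, 0, 0], [-0.01, 0, 0.26, 0, 0, 0], [-0.01, 0, 0.29, 0, 0, 0], [-0.01, 0, 0.32, 0, 0, 0], [-0.01, 0, 0.35, 0, 0, 0], [-0.01, 0, 0.37, 0, 0, 0]]]'

```text
t: 4.75
eef_pos: [470.2, 91.3, 89.5]
tcp_rot: [3.141, 0.0, -1.37]
ft_force: [0.5, 0.7, 1.6]
opening: 0.005
```

Request:
send_rows --moves '[[[0, 0, 0.02, 0, 0, 0], [0, 0, 0.04, 0, 0, 0], [0, 0, 0.055, 0, 0, 0], [0, 0, 0.06, 0, 0, 0], [0, 0, 0.065, 0, 0, 0], [0, 0, 0.065, 0, 0, 0]]]'

```text
t: 5.25
eef_pos: [470.1, 91.3, 71.2]
tcp_rot: [3.141, -0.0, -1.369]
ft_force: [-2.5, -0.4, 5.1]
opening: 0.008
```

Request:
send_rows --moves '[[[0, 0, 0.005, 0, 0, 0], [0, 0, 0.01, 0, 0, 0], [0, 0, 0.01, 0, 0, 0]]]'

```text
t: 5.5
eef_pos: [470.8, 91.4, 70.0]
tcp_rot: [-3.139, -0.0, -1.369]
ft_force: [-7.5, -0.7, 32.0]
opening: 0.006
```

Contact with the stop at 32 N, so the lever is fully down. Lifting off and moving over the probe.

Request:
send_rows --moves '[[[0, 0, -0.03, 0, 0, 0], [0, 0, -0.1, 0, 0, 0], [0, 0, -0.2, 0, 0, 0], [0, 0, -0.32, 0, 0, 0], [0, 0, -0.44, 0, 0, 0], [0, 0, -0.56, 0, 0, 0], [0, 0, -0.66, 0, 0, 0], [0.1, 0.02, -0.72, 0, 0, 0], [0.2, 0.04, -0.74, 0, 0, 0.05], [0.3, 0.06, -0.74, 0, 0, 0.1], [0.4, 0.08, -0.74, 0, 0, 0.1], [0.5, 0.1, -0.74, 0, 0, 0.1]]]' --grip -0.2

```text
t: 6.5
eef_pos: [470.5, -62.9, 290.6]
tcp_rot: [-3.141, -0.0, -1.527]
ft_force: [1.4, -0.1, 0.4]
opening: 0.604
```

Run:
```python
from cell import env
from h import *
go(env,[(481,-231,290,-1.528),(481,-231,186,-1.528)])
S=cam(env,"scene"); T=cam(env,"top")
cr=lambda c,x,y:cv2.resize(cv2.cvtColor(c["img"],cv2.COLOR_RGB2BGR)[y:y+110,x:x+100],None,fx=4,fy=4,interpolation=cv2.INTER_CUBIC)
cv2.imwrite("pics/press1.png",np.hstack([cr(S,270,150),cr(T,200,150)]))
```

```text
t 6.5 pos [470.5 -62.9 290.6] rot [-3.141 -0.    -1.527] f [ 1.4 -0.1  0.4]
(481, -231, 290, -1.528) [0.5612, -0.0102, 0.0022] [-0.0006, -0.0002, 0.0008]
(481, -231, 186, -1.528) [0.5611, -0.0099, 0.3488] [-0.0006, -0.0002, 0.0008]
```

View pics/press1.png

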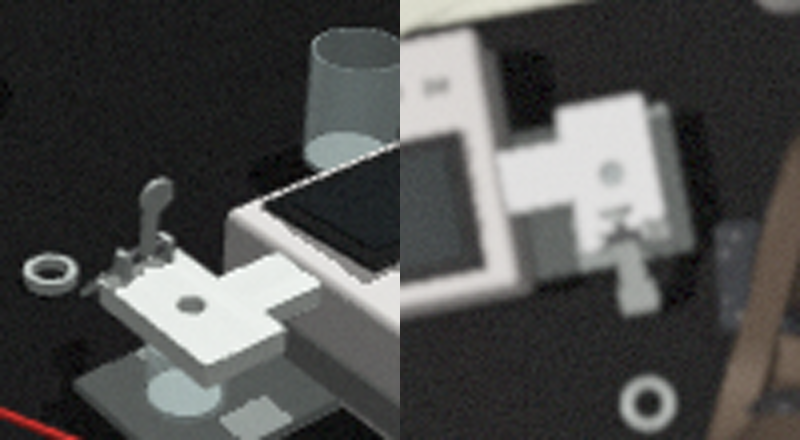

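The lever is down with the cover upright. The hole is visible at scene crop (191,305) and top crop (212,173).

Request:
send_rows --moves '[[[0.1, 0, 0, 0, 0, 0], [0.22, -0.005, 0, 0, 0, 0], [0.34, -0.01, 0, 0, 0, 0], [0.45, -0.01, 0, 0, 0, 0], [0.53, -0.01, 0, 0, 0, 0], [0.56, -0.01, 0, 0, 0, 0], [0.56, -0.01, 0.03, 0, 0, 0], [0.56, -0.01, 0.08, 0, 0, 0], [0.56, -0.01, 0.1, 0, 0, 0], [0.56, -0.01, 0.1, 0, 0, 0]]]'

```text
t: 7.43
eef_pos: [480.8, -227.6, 258.6]
tcp_rot: [3.139, 0.002, -1.525]
ft_force: [-0.8, 0.3, 0.6]
opening: 0.6
```

Run:
```python
from cell import env
from h import *
go(env,[(481,-231,189,-1.528)])
S=cam(env,"scene"); T=cam(env,"top")
def hole(c,x,y):
    g=cv2.cvtColor(c["img"],cv2.COLOR_RGB2GRAY)[y-6:y+7,x-6:x+7].astype(float)
    w=np.clip(np.percentile(g,80)-15-g,0,None); 
    n,lab=cv2.connectedComponents((w>5).astype(np.uint8)); w=w*(lab==lab[6,6])
    Y,X=np.mgrid[y-6:y+7,x-6:x+7]; return (X*w).sum()/w.sum(),(Y*w).sum()/w.sum(),int((w>0).sum())
hs=hole(S,317,226); ht=hole(T,252,193); print(hs,ht)
for z in (95,90,85): print(z,onz(S,hs[:2],z),onz(T,ht[:2],z))
cr=lambda c,x,y:cv2.resize(cv2.cvtColor(c["img"],cv2.COLOR_RGB2BGR)[y:y+110,x:x+100],None,fx=4,fy=4,interpolation=cv2.INTER_CUBIC)
cv2.imwrite("pics/grasp0.png",np.hstack([cr(S,130,160),cr(T,320,160)]))
```

```text
t 7.43 pos [ 480.8 -227.6  258.6] rot [ 3.139e+00  2.000e-03 -1.525e+00] f [-0.8  0.3  0.6]
(481, -231, 189, -1.528) [0.0118, -0.0008, 0.232] [0.0015, 0.0011, 0.0016]
(np.float64(317.43277482631794), np.float64(225.76706170821413), 32) (np.float64(252.2490372272144), np.float64(192.62772785622593), 34)
95 [578.64128778 113.03595367  95.        ] [577.75374004 116.213268    95.        ]
90 [572.64254594 116.23345388  90.        ] [578.51026399 116.61383752  90.        ]
85 [566.6438041  119.43095408  85.        ] [579.26678794 117.01440705  85.        ]
```

View pics/grasp0.png

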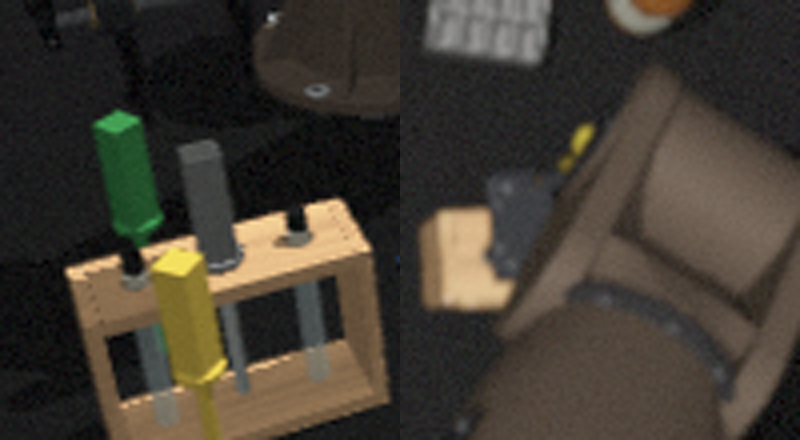

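Run:
```python
from cell import env
from h import *
S=cam(env,"scene"); s=env.state(); print(s["eef_pos"])
for P in [(481,-231-28,250),(481,-231+28,250),(481,-231,221),(481,-231,250)]: print(P,np.round((proj(S,P)[0]-[130,160])*4))
```

```text
[ 481.60275225 -228.58684247  260.64054013]
(481, -259, 250) [148. 119.]
(481, -203, 250) [237. 100.]
(481, -231, 221) [200. 149.]
(481, -231, 250) [193. 109.]
```

Run:
```python
from cell import env
from h import *
S=cam(env,"scene")
im=cv2.cvtColor(S["img"],cv2.COLOR_RGB2BGR)[105:240,110:250].astype(float)/255
cv2.imwrite("pics/bright.png",cv2.resize((np.clip(im**.45,0,1)*255).astype(np.uint8),None,fx=4,fy=4,interpolation=cv2.INTER_CUBIC))
```

```text
(no output)
```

View pics/bright.png

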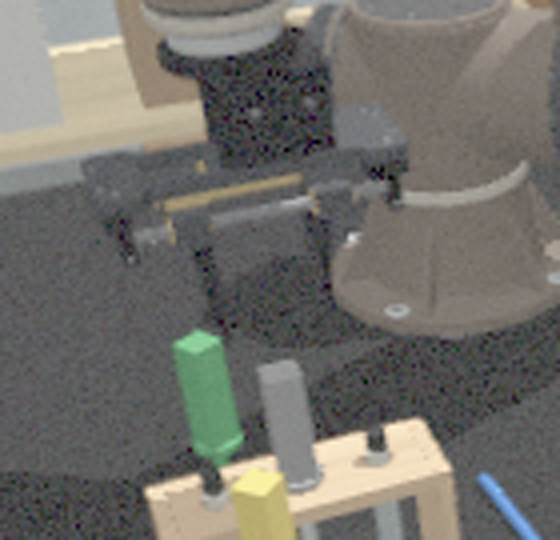

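The brightened view shows the open fingers at about (205,310) and (325,300), on either side of the grey probe's top at (280,375). I'll descend and grip.

Request:
send_rows --moves '[[[0.004, 0, 0.04, 0, 0, 0], [0.008, 0, 0.08, 0, 0, 0], [0.008, 0, 0.12, 0, 0, 0], [0.008, 0, 0.16, 0, 0, 0], [0.008, 0, 0.2, 0, 0, 0], [0.008, 0, 0.23, 0, 0, 0], [0.008, 0, 0.239, 0, 0, 0], [0.008, 0, 0.239, 0, 0, 0], [0.008, 0, 0.239, 0, 0, 0]]]'

```text
t: 8.38
eef_pos: [481.7, -231.8, 189.0]
tcp_rot: [-3.141, -0.0, -1.527]
ft_force: [1.4, 0.1, 0.2]
opening: 0.6
```

Request:
send_rows --moves '[[[0, 0, 0, 0, 0, 0], [0, 0, 0, 0, 0, 0], [0, 0, 0, 0, 0, 0], [0, 0, 0, 0, 0, 0], [0, 0, 0, 0, 0, 0], [0, 0, 0, 0, 0, 0], [0, 0, 0, 0, 0, 0], [0, 0, 0, 0, 0, 0]]]' --grip 1

```text
t: 9.05
eef_pos: [481.4, -231.7, 188.5]
tcp_rot: [-3.141, -0.0, -1.527]
ft_force: [-0.7, 0.3, 1.0]
opening: 0.253
```

Request:
send_rows --moves '[[[0, 0, -0.02, 0, 0, 0], [0, 0, -0.06, 0, 0, 0], [0, 0, -0.11, 0, 0, 0], [0, 0, -0.17, 0, 0, 0], [0, 0, -0.24, 0, 0, 0], [0, 0, -0.31, 0, 0, 0], [0, 0, -0.38, 0, 0, 0], [0, 0, -0.45, 0, 0, 0], [0, 0, -0.52, 0, 0, 0], [0, 0, -0.59, 0, 0, 0], [0, 0, -0.64, 0, 0, 0], [0, 0, -0.65, 0, 0, 0]]]'

```text
t: 10.05
eef_pos: [481.7, -231.9, 386.3]
tcp_rot: [-3.138, -0.002, -1.527]
ft_force: [-0.1, -0.7, -2.0]
opening: 0.251
```

Run:
```python
from cell import env
from h import *
s=env.state();print(s["opening"],s["ft_force"])
go(env,[(530,-60,383,-1.45),(578.5,114,383,-1.365)])
```

```text
0.2505446812384005 [-0.14209171 -0.73932407 -2.02856344]
t 10.05 pos [ 481.7 -231.9  386.3] rot [-3.138e+00 -2.000e-03 -1.527e+00] f [-0.1 -0.7 -2. ]
(530, -60, 383, -1.45) [-0.5653, -0.1861, 0.0101] [-0.002, -0.0016, -0.0487]
(578.5, 114, 383, -1.365) [-1.1376, -0.3733, 0.0093] [-0.002, -0.0017, -0.1028]
```

Request:
send_rows --moves '[[[-0.05, -0.016, 0, 0, 0, -0.02], [-0.13, -0.043, 0, 0, 0, -0.04], [-0.22, -0.072, 0, 0, 0, -0.06], [-0.32, -0.105, 0, 0, 0, -0.08], [-0.42, -0.138, 0, 0, 0, -0.1], [-0.52, -0.17, 0, 0, 0, -0.103], [-0.62, -0.204, 0, 0, 0, -0.103], [-0.72, -0.236, 0, 0, 0, -0.103], [-0.81, -0.266, 0, 0, 0, -0.103], [-0.88, -0.29, 0, 0, 0, -0.103], [-0.93, -0.306, 0, 0, 0, -0.103], [-0.93, -0.306, 0, 0, 0, -0.103]]]'

```text
t: 11.05
eef_pos: [560.9, 53.5, 382.4]
tcp_rot: [3.14, 0.001, -1.362]
ft_force: [0.3, -0.9, -0.7]
opening: 0.252
```

Run:
```python
from cell import env
from h import *
go(env,[(578.5,114,383,-1.365)])
```

```text
t 11.05 pos [560.9  53.5 382.4] rot [ 3.140e+00  1.000e-03 -1.362e+00] f [ 0.3 -0.9 -0.7]
(578.5, 114, 383, -1.365) [-0.185, -0.099, -0.0021] [0.0008, 0.0005, 0.0018]
```

Request:
send_rows --moves '[[[-0.05, -0.03, 0, 0, 0, 0], [-0.12, -0.065, 0, 0, 0, 0], [-0.17, -0.09, 0, 0, 0, 0], [-0.185, -0.098, 0, 0, 0, 0], [-0.185, -0.098, 0.04, 0, 0, 0], [-0.185, -0.098, 0.1, 0, 0, 0], [-0.185, -0.098, 0.16, 0, 0, 0], [-0.185, -0.098, 0.2, 0, 0, 0], [-0.185, -0.098, 0.21, 0, 0, 0], [-0.185, -0.098, 0.21, 0, 0, 0], [-0.185, -0.098, 0.21, 0, 0, 0], [-0.185, -0.098, 0.21, 0, 0, 0]]]'

```text
t: 12.05
eef_pos: [578.5, 111.1, 321.4]
tcp_rot: [-3.14, -0.0, -1.365]
ft_force: [-0.7, 0.2, -1.2]
opening: 0.25
```

Run:
```python
from cell import env
from h import *
s=env.state(); print(s["t"],s["eef_pos"],s["tcp_rot"],s["ft_force"])
S=cam(env,"scene");T=cam(env,"top")
p=s["eef_pos"]; 
print("pred tip, collar px", [np.round((proj(S,p-[0,0,d])[0]-[285,150])*6,1) for d in (169,54)])
im=cv2.cvtColor(S["img"],cv2.COLOR_RGB2BGR)[150:250,285:350]
a=cv2.resize(im,None,fx=6,fy=6,interpolation=cv2.INTER_CUBIC)
b=cv2.resize(cv2.cvtColor(T["img"],cv2.COLOR_RGB2BGR)[145:245,220:270],None,fx=6,fy=6,interpolation=cv2.INTER_CUBIC)[:600,:300]
cv2.imwrite("pics/over.png",np.hstack([a,b]))
```

```text
12.05 [578.50503323 111.07563493 321.35802219] [-3.14017754e+00 -3.30569499e-04 -1.36507883e+00] [-0.66594228  0.23485115 -1.20405558]
pred tip, collar px [array([194.9, 352.6]), array([204., 127.])]
```

View pics/over.png

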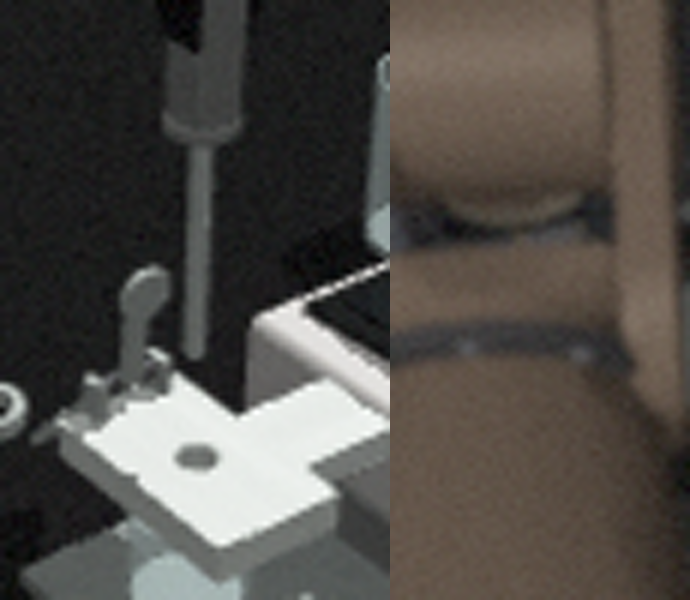

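The scene crop shows the probe upright, its tip at about (195,353) where the robot pose predicts (195,352.6). The hole is at (197,457). I trust the scene hole estimate (578.6, 113.0), correct by +2 mm in y, and lower to just above the plate.

Request:
send_rows --moves '[[[-0.003, -0.001, 0.02, 0, 0, 0], [-0.006, -0.0015, 0.05, 0, 0, 0], [-0.0065, -0.0015, 0.08, 0, 0, 0], [-0.0065, -0.0015, 0.11, 0, 0, 0], [-0.0065, -0.0015, 0.135, 0, 0, 0], [-0.0065, -0.0015, 0.147, 0, 0, 0], [-0.0065, -0.0015, 0.147, 0, 0, 0], [-0.0065, -0.0015, 0.147, 0, 0, 0], [-0.0065, -0.0015, 0.147, 0, 0, 0]]]'

```text
t: 12.9
eef_pos: [578.4, 113.4, 276.6]
tcp_rot: [-3.141, -0.0, -1.365]
ft_force: [-0.2, 0.7, -0.8]
opening: 0.25
```

Run:
```python
from cell import env
from h import *
go(env,[(578.6,113.1,197,-1.365)])
S=cam(env,"scene"); p=env.state()["eef_pos"]; print(p)
k=10;x,y=295,195
print("pred tip", np.round((proj(S,p-[0,0,169])[0]+.5-[x,y])*k,1),"hole",np.round((np.array([317.43,225.77])+.5-[x,y])*k,1))
cv2.imwrite("pics/over2.png",cv2.resize(cv2.cvtColor(S["img"],cv2.COLOR_RGB2BGR)[y:y+50,x:x+50],None,fx=k,fy=k,interpolation=cv2.INTER_CUBIC))
```

```text
t 12.9 pos [578.4 113.4 276.6] rot [-3.141 -0.    -1.365] f [-0.2  0.7 -0.8]
(578.6, 113.1, 197, -1.365) [0.001, -0.0001, 0.2655] [-0.0004, -0.0001, 0.0001]
[578.45439845 113.41619725 276.76268039]
pred tip [231.8 274.7] hole [229.3 312.7]
```

View pics/over2.png

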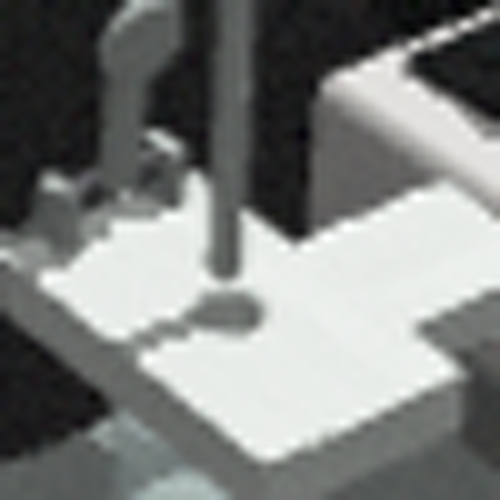

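Run:
```python
from cell import env
from h import *
S=cam(env,"scene"); g=cv2.cvtColor(S["img"],cv2.COLOR_RGB2GRAY)
print("cols 311..324"); 
for r in range(214,231): print(r,g[r,311:325])
p=env.state()["eef_pos"]; a=np.linspace(0,2*np.pi,37)
def circ(c,r): P=np.c_[c[0]+r*np.cos(a),c[1]+r*np.sin(a),0*a+c[2]]; q=proj(S,P); return np.round(np.r_[q.min(0),q.max(0),q.mean(0)],2)
print("tip circle",circ(p-[0,0,169],5)); print("hole circle",circ([578.6,113.1,95],10)); print(p)
```

```text
cols 311..324
214 [ 83  90 163 227 211 122  96  97  75  35  29  34  30  26]
215 [111 103 197 230 213 123  97  98  82  39  23  28  32  29]
216 [228 237 238 237 215 126  94  95 194 127  55  32  27  25]
217 [234 235 237 238 217 122  94  95 196 229 167  79  28  25]
218 [233 234 233 235 216 123  94  95 197 231 235 199 100  40]
219 [233 232 233 233 215 124  92  95 201 234 235 233 234 168]
220 [234 233 233 232 185 111  96  95 203 234 237 236 233 232]
221 [234 235 232 232 184 112  96  95 205 235 237 237 236 235]
222 [234 234 234 235 234 144 106 130 226 236 237 238 237 237]
223 [234 235 234 233 232 225 196 218 230 233 236 238 239 238]
224 [233 233 234 225 173 156 151 145 151 198 229 235 237 238]
225 [234 234 229 183 128 112 119 115 108 130 198 230 233 236]
226 [233 232 161 116 110 117 116 115 111 106 182 229 233 234]
227 [140 143 144 140 122 122 122 118 112 128 217 232 233 234]
228 [144 148 145 224 219 212 191 183 181 230 235 234 235 234]
229 [227 234 233 233 235 235 236 235 233 234 234 234 236 235]
230 [232 233 235 234 233 235 234 235 235 235 236 234 234 233]
tip circle [315.86 220.91 319.49 223.03 317.7  221.99]
hole circle [313.84 223.63 321.06 227.91 317.49 225.81]
[578.40155728 113.41514844 276.75165425]
```

Request:
send_rows --moves '[[[-0.001, -0.004, 0, 0, 0, 0], [-0.0015, -0.0075, 0, 0, 0, 0], [-0.0015, -0.0075, 0, 0, 0, 0], [-0.0015, -0.0075, 0, 0, 0, 0], [-0.0015, -0.0075, 0, 0, 0, 0]]]'

```text
t: 13.42
eef_pos: [580.4, 114.3, 276.3]
tcp_rot: [-3.142, -0.0, -1.365]
ft_force: [-0.2, 0.1, -1.1]
opening: 0.249
```

Run:
```python
from cell import env
from h import *
go(env,[(580.6,114.3,197,-1.365)])
S=cam(env,"scene"); g=cv2.cvtColor(S["img"],cv2.COLOR_RGB2GRAY)
for r in range(212,230): print(r,g[r,311:325])
```

```text
t 13.42 pos [580.4 114.3 276.3] rot [-3.142 -0.    -1.365] f [-0.2  0.1 -1.1]
(580.6, 114.3, 197, -1.365) [0.0002, -0.0007, 0.2644] [-0.0, -0.0001, 0.0002]
212 [ 78  91 113 182  99  59  87  96  91  63  32  27  28  20]
213 [ 80  90 160 225 203 132  96  97  96  48  27  29  27  32]
214 [ 81  85 162 226 233 180 109  98  95  48  28  28  21  29]
215 [111 101 194 231 233 181 111  96  98  49  28  29  27  21]
216 [227 237 237 237 236 156  99  94  97  95  53  30  28  30]
217 [234 236 236 237 238 161 102  94 100 223 165  79  30  28]
218 [233 234 235 235 237 161 102  94 100 224 232 202  99  40]
219 [232 233 233 234 235 159 102  96 128 226 233 234 233 166]
220 [236 234 233 232 234 157 104  93 128 229 235 235 234 233]
221 [233 234 233 233 232 159 101  95 132 230 239 237 237 236]
222 [235 234 234 233 234 186 117  98 142 231 239 239 236 238]
223 [235 235 234 233 232 226 173 152 224 232 235 236 239 238]
224 [234 235 233 225 175 155 153 145 154 197 228 235 237 238]
225 [235 235 231 183 125 117 116 115 110 130 196 230 234 236]
226 [233 232 227 144 111 116 118 113 110 108 182 228 235 234]
227 [168 142 142 135 116 121 121 120 118 127 218 232 232 234]
228 [142 141 150 149 143 202 191 181 185 228 235 236 234 234]
229 [146 147 226 233 235 234 235 235 234 234 235 234 235 234]
```

Request:
send_rows --moves '[[[0, 0, 0.01, 0, 0, 0], [0, 0, 0.025, 0, 0, 0], [0, 0, 0.04, 0, 0, 0], [0, 0, 0.055, 0, 0, 0], [0, 0, 0.07, 0, 0, 0], [0, 0, 0.085, 0, 0, 0], [0, 0, 0.1, 0, 0, 0], [0, 0, 0.105, 0, 0, 0], [0, 0, 0.105, 0, 0, 0]]]'

```text
t: 14.22
eef_pos: [580.2, 114.3, 244.2]
tcp_rot: [3.141, 0.0, -1.365]
ft_force: [-0.4, -0.2, -1.6]
opening: 0.252
```

Run:
```python
from cell import env
from h import *
go(env,[(580.4,114.3,197,-1.365)])
S=cam(env,"scene")
print([ (np.round(d["xy"],1),round(d["confidence"],2)) for d in env.look_for("scene","cell")])
k=10;x,y=290,205
cv2.imwrite("pics/in1.png",cv2.resize(cv2.cvtColor(S["img"],cv2.COLOR_RGB2BGR)[y:y+58,x:x+60],None,fx=k,fy=k,interpolation=cv2.INTER_CUBIC))
a=np.linspace(0,2*np.pi,73)
for z in (12,16,67):
    q=(proj(S,np.c_[578.6+30*np.cos(a),113.1+30*np.sin(a),0*a+z])+.5-[x,y])*k; print(z,"L/R/T/B",np.round(np.r_[q.min(0),q.max(0)]))
```

```text
t 14.22 pos [580.2 114.3 244.2] rot [ 3.141  0.    -1.365] f [-0.4 -0.2 -1.6]
(580.4, 114.3, 197, -1.365) [0.0001, -0.0007, 0.1575] [0.0005, 0.0, 0.0001]
[(array([313.5, 245.8]), 0.53)]
12 L/R/T/B [166. 379. 374. 512.]
16 L/R/T/B [166. 368. 375. 501.]
67 L/R/T/B [169. 229. 383. 359.]
```

View pics/in1.png

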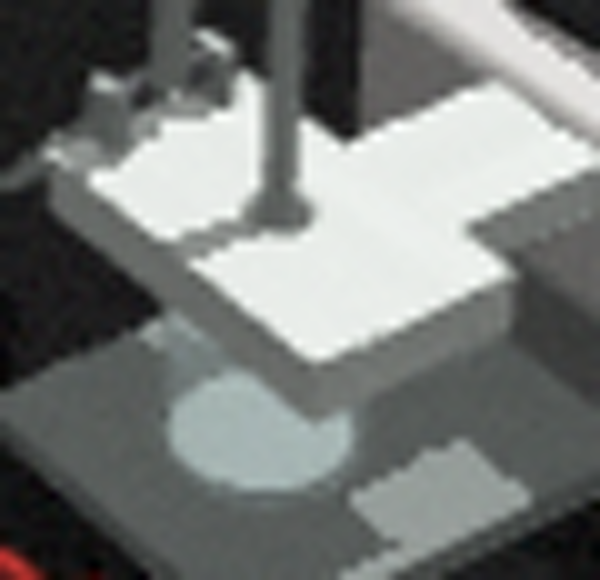

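The rod passes freely through the hole, with its centre about column 280 and the hole's at 277. The beaker floor disc at (260,430) lies beneath it. Continuing down.

Request:
send_rows --moves '[[[0, 0, 0.01, 0, 0, 0], [0, 0, 0.025, 0, 0, 0], [0, 0, 0.04, 0, 0, 0], [0, 0, 0.055, 0, 0, 0], [0, 0, 0.07, 0, 0, 0], [0, 0, 0.085, 0, 0, 0], [0, 0, 0.1, 0, 0, 0], [0, 0, 0.115, 0, 0, 0], [0, 0, 0.13, 0, 0, 0], [0, 0, 0.145, 0, 0, 0], [0, 0, 0.157, 0, 0, 0], [0, 0, 0.157, 0, 0, 0]]]'

```text
t: 15.32
eef_pos: [580.1, 114.3, 196.9]
tcp_rot: [3.14, 0.0, -1.365]
ft_force: [0.6, 0.3, -1.2]
opening: 0.253
```

Request:
send_rows --moves '[[[0, 0, 0, 0, 0, 0], [0, 0, 0, 0, 0, 0], [0, 0, 0, 0, 0, 0], [0, 0, 0, 0, 0, 0], [0, 0, 0, 0, 0, 0], [0, 0, 0, 0, 0, 0]]]'

```text
t: 15.82
eef_pos: [580.4, 114.3, 197.8]
tcp_rot: [-3.141, -0.0, -1.365]
ft_force: [0.1, 0.3, -0.4]
opening: 0.25
```

Run:
```python
from cell import env
from h import *
go(env,[])
S=cam(env,"scene"); s=env.state(); print(s["moment"],s["opening"])
g=cv2.cvtColor(S["img"],cv2.COLOR_RGB2GRAY)
for r in range(214,231): print(r,g[r,311:325])
k=5;x,y=270,150
cv2.imwrite("pics/final.png",cv2.resize(cv2.cvtColor(S["img"],cv2.COLOR_RGB2BGR)[y:y+118,x:x+120],None,fx=k,fy=k,interpolation=cv2.INTER_CUBIC))
```

```text
t 15.82 pos [580.4 114.3 197.8] rot [-3.141 -0.    -1.365] f [ 0.1  0.3 -0.4]
[-0.00025182 -0.04500062  0.00582832] 0.2500837916614911
214 [ 81  87 163 194 138  81  69  64  70  65  67  48  33  30]
215 [112 103 196 231 234 157  94  86  85  47  29  32  27  27]
216 [226 236 238 238 236 157  96  93 100  95  54  30  29  26]
217 [233 235 236 237 238 157 101  91  98 222 167  73  32  25]
218 [233 233 234 236 237 163 100  93 120 226 233 205 102  40]
219 [231 232 234 234 236 158  94  93 123 226 234 233 235 167]
220 [234 234 233 234 234 155  98  92 130 229 235 236 233 233]
221 [234 234 233 233 232 156  98  93 133 230 239 235 237 235]
222 [236 234 234 234 232 136  93  92 130 229 238 238 237 238]
223 [234 235 233 235 232 132  91  93 129 223 235 237 238 238]
224 [232 233 233 225 175 102  92  92 129 195 230 235 236 238]
225 [144 225 230 182 126  94  94  92 106 131 198 230 234 236]
226 [141 144 217 144 111  91  91  93 109 103 182 228 234 235]
227 [144 143 142 137 116 100  97  98 111 129 219 233 233 235]
228 [143 142 141 142 137 196 179 176 177 229 235 234 234 234]
229 [141 142 144 144 139 145 224 235 233 235 235 235 235 235]
230 [143 143 142 140 141 142 144 225 233 233 235 235 235 236]
```

View pics/final.png

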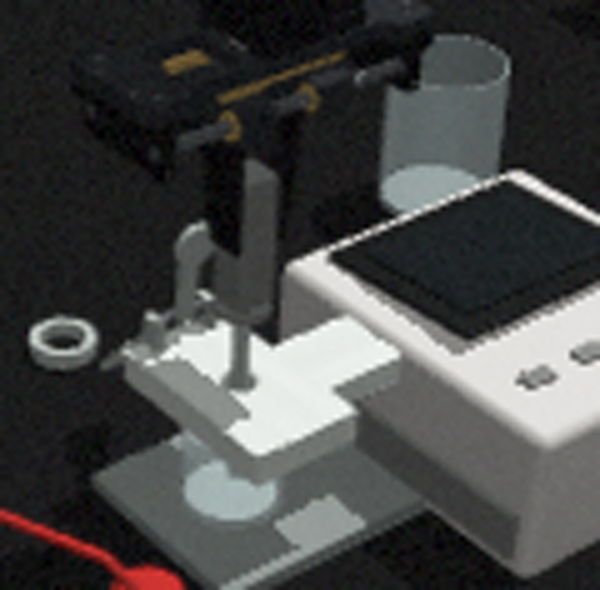

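The final view shows the rod centred in the hole at about (240,380), the cover upright at (192,260) clear of the fingers, and the beaker in place. Forces are near zero. Handing in.

```bash
python3 -c "
from cell import env
print(env.job_done()); s=env.state(); print(s['t'],s['eef_pos'],s['ft_force'],s['opening'])"
```

```text
the job is handed in; nothing more can be done
None
the job is handed in; nothing more can be done
```

I pressed the lever down to its stop and gripped the grey probe from the middle hole of the rack. I then lowered it through the guide hole and handed the job in at about 16 s, still holding it.

**Lever:** the push ended at about 32 N against the stop. Later views show the cover standing upright and clear of the fingers.

**Final pose:** the tool is vertical and the tip is computed at about 29 mm above the table, inside the 16 to 39 mm lower-half band. The grip opening is 24 mm, which matches the grip's width. Wrist-force readings while lowering stayed within about 2 N, so there was no sign of contact.

**Centring:** in the scene camera the rod and hole centres agree to within about 0.3 px, roughly 1 mm. Along the camera's line of sight this is less certain, about 1 to 2 mm.

**Disagreements:**
- The top camera put the hole about 3 mm away from the scene camera's estimate. I followed the scene camera because its rod-tip position matched the robot's pose to within about 2 mm, and I took that difference as the probe sitting slightly off-centre in the jaws.
- The beaker appears to sit about 3 mm off the hole's axis, which leaves ample clearance.
- The tip inside the beaker was not visible, so its depth comes from the robot's pose. The arm hid the top view at the end, so I did not view the rack area again after lifting the probe out.

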